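# Stand the long sample tube in the settling stand

## Task

Take the one long stoppered tube out of the white sample block and lower it upright into the free place of the two-deck settling stand: through the hole in the upper deck, then through the hole below it in the lower deck, until it stands on the base. Keep hold of it until it is down on the base, then let go, and leave the tube that already stands in the stand in its place.

Things in the scene. Friction and masses are not known exactly. Their poses are not given: they have to be found in the camera images.
- long_tube_mid (a point): Centre, half-way up, of the loose long glass tube: 18 mm thick, 186 mm long with its dark rubber stopper (28 mm wide, 36 mm high, its middle 75 mm above this point: grip there); flat bottom; 50 g; z along it, to the stopper. Starts upright in one of 3 wells (26 mm wide, 68 mm apart, floor 12 mm high) of a fixed white block 42 mm high; two 100 mm tubes stand in the others.
- free_hole (a point): Centre of the free place's hole in the stand's upper deck, at that deck's top face, 115 mm above the table; z up, y along the row of the two places. The hole is round, 34 mm wide; an equal hole in the lower deck lies straight below it. A tube that stands on the base below has its centre 10 mm under this point.
- stand: The fixed settling stand, origin under its middle, z up, y along its two places (45 mm either side). Grey base 90 x 200 mm, top face 12 mm above the table; grey end walls 115 mm high; two aluminium decks 74 x 180 mm, 6 mm thick, top faces 61 and 115 mm above the table, each with one 34 mm hole per place.
- other_tube_mid (a point): Centre (half-way up) of the loose tube that already stands in the stand's other place, 90 mm from the free hole: same make but 120 mm long in all, stopper 26 mm wide, its top 132 mm above the table; z along the tube. It stays there.
Not all that is in view belongs to the job. What is shaped like the part that bears long_tube_mid but red is not meant.

How it is judged:
By the outcome, as a careful person would: the job done as asked, in the order asked, and still so for the second after the job is handed in, with the robot touching nothing.
It also fails if it takes over 48 s, if anything falls off the work surface, if the arm or the gripper's body presses on something with over 40 N, if the wrist force passes 120 N, or if a joint passes its speed limit or range.

## Robot

A 6-joint arm with a two-finger parallel gripper is mounted at the origin on the work surface. World frame = base frame: x ahead of the robot, y to its left, z up, the work surface at z = 0. Lengths are in m, angles in rad, forces in N, time in s.
With the tool pointing down it reaches from about 0.375 to 0.925 m from the base axis. Payload 5.7 kg.
Tool frame: the origin (TCP) lies on the centre line of the jaws, within the pads' length; the fingertips stand 17 mm ahead of it and the grasp point (between the pads) lies 2 mm behind it (arm.tcp_to_tips is the distance from the TCP to the fingertips, in m); x points along the fingers, y is the direction in which the jaws open and shut, and the axes are right-handed (so a half turn about x gives the same grasp; the last joint's range is limited). The gripper opens to 88 mm and grips with 3 to 60 N. Pads are 20 mm wide; open, the fingers measure 115 mm over their backs; the gripper's body (75 mm by 178 mm) begins 61 mm behind the grasp point.
Start: joints at [1.052, 0.359, 1.51, -0, 1.272, -0.115], TCP at [0.236, 0.552, 0.24] pointing down, gripper open.
Joint ranges: [-2.97, 2.97], [-1.01, 2.36], [0.21, 2.38], [-0.96, 4.11], [0.2, 2.71], [-2.98, 2.98]. Speed limits (rad/s): [2.39, 2.39, 3.14, 3.14, 3.14, 3.14].

## Interface

Orientations are given as a 3x3 rotation matrix whose columns are the frame's x, y, z axes.
In Python, from bench import arm, snapshot, camera_model, finder gives the robot as it stands.
- The arm moves only by the shell command python3 -m inch 'ROWS' [OPENING] [FORCE]. ROWS is JSON, a list of rows, each a list of 6 numbers: the shift along the tool's x, y, z scaled (see below), then the turn, a rotation vector about the tool's x, y, z scaled (see below). A call has exactly 5 rows; each row shifts and turns the pose as measured when the row begins, along the tool's axes as they then stand; what a row does not reach is not made up. The controller multiplies each number of a shift by 0.025 m and each number of a turn by 4 degrees. A row lasts 1/10 s, in which the tool goes at most 50 mm and 8.59 degrees, less where a joint would pass 70% of its speed; a pose out of reach is approached as far as the arm can. A call with a number of a shift or a turn outside -1 to 1 is refused whole. A call with a gripper value outside its range is refused whole. OPENING is the closure, from 0 (fully open) to 1 (shut), set as the call begins (- or left out, the last holds). The fingers move at their own pace and stop on an object; FORCE is the grip in N (left out, the last holds). Time passes only in rows, so rows that do not move let the fingers close, or fill a call up. It gives the time, the measured TCP pose, the force and the opening at its end, in the units of the state.
- arm.get_state(): the state, without advancing time (a new reading comes with each control period).
- snapshot(name): name is "side" or "top" or "wrist"; returns (picture, depth): 420x560x3 uint8, red, green, blue; 420x560 float32, m along the optical axis (not along the pixel's ray), 0 where there is no reading.
- camera_model(name): a dict with "fx", "fy", "cx", "cy" (pixels), "distortion" ([k1, k2, p1, p2, k3] as OpenCV has them; the pictures are not rectified), "pose" (4x4, takes a point from camera to world coordinates). Camera axes: x right, y up, looking along -z (the intrinsics and any distortion apply to the point x, -y, -z); pixel columns grow to the right and rows downward; lengths in m; the calibration is good to about 2 mm. A picture is of the moment at which its call begins: read the wrist's pose just before it. camera_model takes no time and is no camera call; for the wrist camera it gives the pose at the moment of the call.
- arm.finish_job(): hands the job in, once; it reports no verdict.
Trained networks look in the newest picture that a camera, given by its name, has taken for a name from the list of things; names that differ only in an ending like _2 or _b are one class to them, and where a whole thing is asked for, a point or a joint stands for the part that bears it (a point fixed in the world has none). Each returns a list of dicts, best first, with "score" (0 to 1); they miss things now and then, are a little off and sometimes report something else, mostly with a low value. They report only what shows in the picture. A call takes as long as a camera call. They do not tell look-alikes from the thing itself.
- finder.spot_in(camera, target): "at" ([column, row] in pixels, amid what is visible of it).
- finder.pinpoint(camera, target): "at" ([column, row] in pixels: a listed point, or the origin of a listed thing).
The state is a dict: "clock": time; "qpos": joint angles; "dq": joint speeds; "joint_efforts": joint torques, N m; "position": TCP position; "tool_rot": TCP orientation; "force": force on the tool from outside, world axes, zero at the start; "torque": the same for the moment, N m; "opening": opening from 0.0 (shut) to 1.0 (fully open).
Only numpy, scipy, OpenCV 4.12 (cv2) and the standard library are available. Lean on these libraries where they do the work, as an engineer would, in place of code of your own. Each camera call takes 0.05 s, during which the arm holds its last target. There are 200 camera calls.

## Working session

There is one attempt and no reset: what is moved stays moved. The work goes in short steps, Python scripts to look and compute and a shell command to move; the robot and the scene stay as the last step left them, time stands still between calls to the robot, and variables do not carry over. Pictures are saved under pics/ and viewed, about 8 in all and at most 12, crops included, and the job is handed in when it is done.

```bash
ls; mkdir -p pics; cat > h.py <<'E'
import numpy as np, cv2
from bench import arm, snapshot, camera_model, finder
def ray(m,px):
    K=np.array([[m['fx'],0,m['cx']],[0,m['fy'],m['cy']],[0,0,1]],float)
    u=cv2.undistortPoints(np.array([[px]],float),K,np.array(m['distortion'],float))[0,0]
    P=np.array(m['pose']); return P[:3,3],P[:3,:3]@np.array([u[0],-u[1],-1.])
def at_z(m,px,z):
    o,d=ray(m,px); return o+d*(z-o[2])/d[2]
def at_d(m,px,dep):
    o,d=ray(m,px); return o+d*dep
def proj(m,p):
    K=np.array([[m['fx'],0,m['cx']],[0,m['fy'],m['cy']],[0,0,1]],float)
    P=np.array(m['pose']); c=P[:3,:3].T@(np.array(p,float)-P[:3,3])
    return cv2.projectPoints(np.array([[c[0],-c[1],-c[2]]]),np.zeros(3),np.zeros(3),K,np.array(m['distortion'],float))[0][0,0]
def save(n,im): cv2.imwrite('pics/'+n+'.png',im[:,:,::-1])
def inch(target,s=None):
    s=s or arm.get_state(); R=np.array(s['tool_rot']); return R.T@(np.array(target)-s['position'])/0.025
E
python3 - <<'E'
from h import *
np.set_printoptions(precision=4,suppress=True)
s=arm.get_state();print(s['clock'],s['position'],np.array(s['tool_rot']))
for c in ('top','side'):
    im,d=snapshot(c);save(c+'0',im);m=camera_model(c);print(c,np.array(m['pose'])[:3,3])
    for t in ('long_tube_mid','free_hole','stand','other_tube_mid'):
        for r in finder.pinpoint(c,t)[:4]:
            z={'long_tube_mid':.105,'free_hole':.115,'stand':0,'other_tube_mid':.072}[t]
            print(c,t,np.round(r['at'],1),round(r['score'],2),at_z(m,r['at'],z))
E
```

```text
pics
0.0 [0.2354 0.5512 0.2388] [[-0.0009  0.3929  0.9196]
 [-0.0015  0.9196 -0.3929]
 [-1.     -0.0018 -0.0002]]
top [ 0.3301 -0.0125  0.8742]
top long_tube_mid [275.  246.3] 0.66 [0.3928 0.0032 0.105 ]
top long_tube_mid [316.9 274.3] 0.61 [ 0.3428 -0.0684  0.105 ]
top long_tube_mid [325.9 214.2] 0.58 [ 0.4476 -0.0877  0.105 ]
top stand [183.8 205.6] 0.91 [0.4872 0.1883 0.    ]
top other_tube_mid [196.1 196.8] 0.76 [0.4904 0.149  0.072 ]
side [ 0.1952 -0.5459  0.6192]
side long_tube_mid [301.6 243.9] 0.8 [ 0.4527 -0.0878  0.105 ]
side long_tube_mid [225.3 265. ] 0.66 [ 0.3316 -0.0792  0.105 ]
side long_tube_mid [238. 226.] 0.59 [ 0.3795 -0.0084  0.105 ]
side stand [254.7 190.3] 0.69 [0.49   0.1902 0.    ]
```

View pics/top0.png

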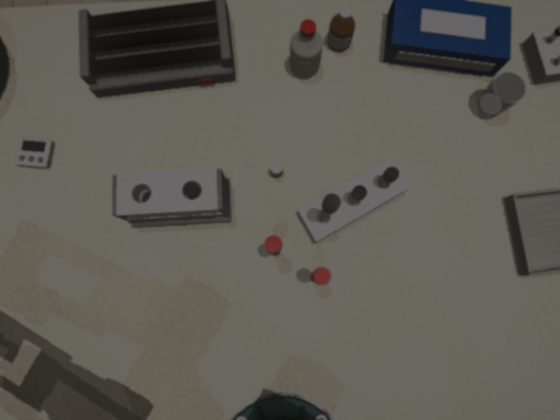

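View pics/side0.png

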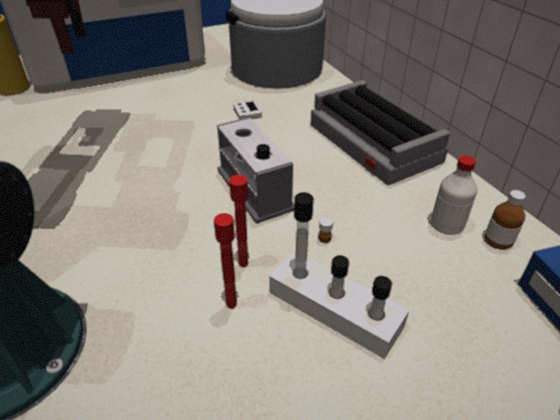

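The long stopper candidates are red at top (273,244) and (321,276), which are look-alikes, and black at top (331,204) / side (303,207). The black one fits: it is the tall tube in the end well of the white block. The free hole is at top (142,194), and the other tube's stopper is at (192,190). I'll confirm this in a crop and measure.

```bash
python3 - <<'E'
from h import *
np.set_printoptions(precision=4,suppress=True)
im,d=snapshot('top');m=camera_model('top')
im2,d2=snapshot('side');m2=camera_model('side')
# dark stopper blobs near given pixels, by height above table
H=np.zeros(d.shape)
P=np.zeros(d.shape+(3,))
for r in range(150,260):
    for c in range(100,420):
        if d[r,c]>0: P[r,c]=at_d(m,(c,r),d[r,c])
z=P[...,2]
g=im.mean(2)
for n,(x0,y0,x1,y1),lo in (('longtop',(310,185,350,225),.18),('other',(175,175,210,205),.122),('s2',(345,180,372,205),.09),('s3',(378,160,405,190),.09)):
    M=np.zeros(z.shape,bool);M[y0:y1,x0:x1]=True;M&=(z>lo)
    print(n,M.sum(),np.median(P[M],0) if M.any() else None, (P[M].min(0)+P[M].max(0))/2 if M.any() else None)
# deck
M=(abs(z-.115)<.006);M[:,250:]=0
pts=P[M][:,:2].astype(np.float32);rc=cv2.minAreaRect(pts);print('deck',M.sum(),rc)
# hole: deck pixels missing
sub=np.zeros(z.shape,np.uint8);sub[M]=255
hole=(sub==0).astype(np.uint8)
n,l,st,ce=cv2.connectedComponentsWithStats(hole)
for i in range(1,n):
    if 60<st[i,4]<1000: print('hole',st[i],ce[i],at_z(m,ce[i],.115))
a=cv2.resize(im[150:270,100:420],(800,300),interpolation=cv2.INTER_CUBIC)
b=cv2.resize(im2[110:350,200:420],(275,300),interpolation=cv2.INTER_CUBIC)
o=np.zeros((600,800,3),np.uint8);o[:300]=a;o[300:,:275]=b
save('crop1',np.clip(o.astype(float)*1.6,0,255).astype(np.uint8))
for p in ((331,204),(142,194),(192,190)): print(p,at_z(m,p,.198),at_z(m,p,.115),at_z(m,p,.132))
print('side stopper top guess',at_z(m2,(304,199),.198))
E
```

```text
longtop 268 [ 0.4523 -0.0882  0.1978] [ 0.4534 -0.0883  0.191 ]
other 185 [0.494  0.1477 0.1318] [0.4943 0.1479 0.1289]
s2 187 [ 0.4846 -0.147   0.1115] [ 0.4858 -0.148   0.1027]
s3 205 [ 0.5166 -0.205   0.1115] [ 0.5187 -0.2068  0.1031]
deck 4089 ((0.4928312301635742, 0.19348669052124023), (0.07495222240686417, 0.19709740579128265), 2.2785680294036865)
hole [183 181  19  19 258] [191.3062 189.4845] [0.4952 0.1491 0.115 ]
hole [133 185  18  18 244] [141.6393 193.25  ] [0.4903 0.2375 0.115 ]
(331, 204) [ 0.4493 -0.0872  0.198 ] [ 0.4639 -0.0964  0.115 ] [ 0.4609 -0.0945  0.132 ]
(142, 194) [0.4716 0.2096 0.198 ] [0.4889 0.2368 0.115 ] [0.4854 0.2312 0.132 ]
(192, 190) [0.4763 0.1303 0.198 ] [0.4942 0.1478 0.115 ] [0.4905 0.1442 0.132 ]
side stopper top guess [ 0.4504 -0.0926  0.198 ]
```

View pics/crop1.png

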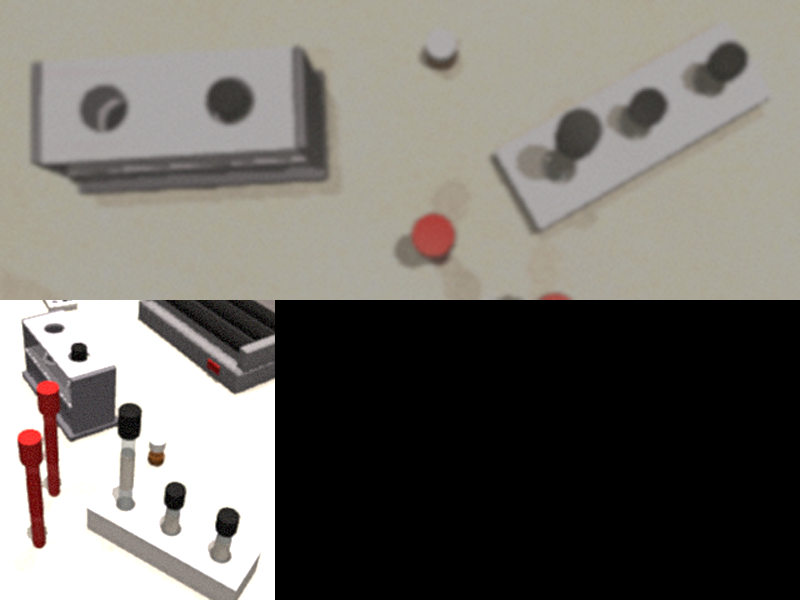

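The crop confirms it: the tall black-stoppered tube is in the block's end well, at (0.4525,-0.0885). The free hole is at (0.490,0.2375). I'm moving above the tube now.

```bash
python3 -m inch '[[0,-1,0.9,0,0,0],[0,-1,0.9,0,0,0],[0,-1,0.9,0,0,0],[0,-1,0.9,0,0,0],[0,-1,0.9,0,0,0]]' 0
python3 -m inch '[[0,-1,0.9,0,0,0],[0,-1,0.9,0,0,0],[0,-1,0.9,0,0,0],[0,-1,0.9,0,0,0],[0,-1,0.9,0,0,0]]'
python3 -m inch '[[0,-1,0.9,0,0,0],[0,-1,0.9,0,0,0],[0,-1,0.9,0,0,0],[0,-1,0.9,0,0,0],[0,-1,0.9,0,0,0]]'
python3 - <<'E'
from h import *
s=arm.get_state();print(s['clock'],s['position'],np.array(s['tool_rot']).round(3),inch([.4525,-.0885,.24]))
E
```

```text
clock: 1.1
position: [0.2911, 0.3922, 0.2394]
tool_rot: [[0.002, 0.387, 0.922], [0.004, 0.922, -0.387], [-1.0, 0.004, 0.0]]
force: [0.3, 0.5, 0.5]
opening: 0.999
clock: 1.6
position: [0.3481, 0.2272, 0.2399]
tool_rot: [[0.005, 0.386, 0.923], [0.005, 0.923, -0.386], [-1.0, 0.007, 0.002]]
force: [0.4, -0.8, -0.7]
opening: 0.996
clock: 2.1
position: [0.4055, 0.0619, 0.2409]
tool_rot: [[0.009, 0.385, 0.923], [0.006, 0.923, -0.385], [-1.0, 0.009, 0.006]]
force: [0.7, -0.7, -0.9]
opening: 1.002
2.1 [0.40549928 0.06188857 0.24089077] [[ 0.009  0.385  0.923]
 [ 0.006  0.923 -0.385]
 [-1.     0.009  0.006]] [ 0.01692683 -4.82621829  4.05337686]
```

```bash
python3 -m inch '[[0,-1,0.8,0,0.09,-0.13],[0,-1,0.8,0,0,0],[0,-1,0.8,0,0,0],[0,-1,0.8,0,0,0],[0,-0.8,0.8,0,0,0]]'
python3 -m inch '[[0,0,0,0,0,0],[0,0,0,0,0,0],[0,0,0,0,0,0],[0,0,0,0,0,0],[0,0,0,0,0,0]]'
python3 - <<'E'
from h import *
s=arm.get_state();print(s['clock'],s['position'],np.array(s['tool_rot']).round(3),inch([.4525,-.0885,.24]))
m=camera_model('wrist');im,d=snapshot('wrist');save('w1',im)
print('proj top centre',proj(m,[.4525,-.0885,.198]),proj(m,[.4525,-.0885,.18]))
for t in ('long_tube_mid',):print([(r['at'],r['score'],at_z(m,r['at'],.105)) for r in finder.pinpoint('wrist',t)])
E
```

```text
clock: 2.6
position: [0.4532, -0.0951, 0.2422]
tool_rot: [[0.003, 0.387, 0.922], [-0.001, 0.922, -0.387], [-1.0, 0.0, 0.003]]
force: [-0.5, 0.3, 0.1]
opening: 0.999
clock: 3.1
position: [0.4534, -0.0958, 0.2424]
tool_rot: [[0.004, 0.389, 0.921], [-0.001, 0.921, -0.389], [-1.0, 0.001, 0.004]]
force: [0.2, 0.7, -0.1]
opening: 0.999
3.1 [ 0.45341591 -0.09581962  0.24240819] [[ 0.004  0.389  0.921]
 [-0.001  0.921 -0.389]
 [-1.     0.001  0.004]] [ 0.09596272  0.25533805 -0.14811446]
proj top centre [291.43650398 237.3454357 ] [290.56649473 228.07730537]
[([286.4, 205.6], 0.98, array([ 0.45519036, -0.09109741,  0.105     ])), ([251.3, 57.2], 0.67, array([ 0.33947249, -0.07118062,  0.105     ])), ([365.9, 79.2], 0.58, array([0.38755225, 0.00280719, 0.105     ]))]
```

View pics/w1.png

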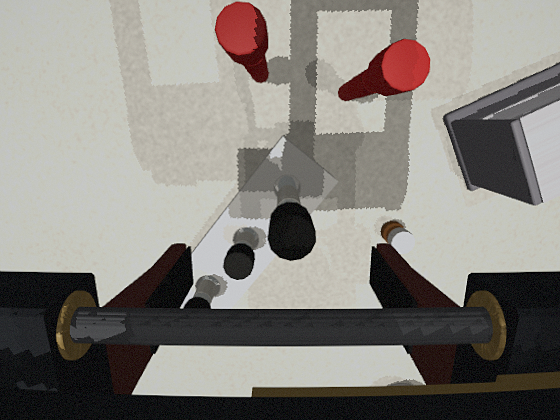

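The stopper at (292,233) sits where the projection says, between the jaws. Next I descend and grip.

```bash
python3 -m inch '[[0.5,0.26,-0.15,0,0.06,0],[0.5,0,0,0,0,0],[0.5,0,0,0,0,0],[0.5,0,0,0,0,0],[0.5,0,0,0,0,0]]'
python3 -m inch '[[0,0,0,0,0,0],[0,0,0,0,0,0],[0,0,0,0,0,0],[0,0,0,0,0,0],[0,0,0,0,0,0]]'
python3 - <<'E'
from h import *
s=arm.get_state();print(s['clock'],s['position'],np.array(s['tool_rot']).round(3),inch([.4525,-.0885,.179]))
E
```

```text
clock: 3.7
position: [0.4526, -0.085, 0.1767]
tool_rot: [[0.002, 0.388, 0.922], [0.001, 0.922, -0.388], [-1.0, 0.002, 0.001]]
force: [-0.5, -0.0, -0.5]
opening: 0.999
clock: 4.2
position: [0.451, -0.0829, 0.1749]
tool_rot: [[-0.002, 0.387, 0.922], [0.003, 0.922, -0.387], [-1.0, 0.002, -0.003]]
force: [1.0, -0.3, -0.2]
opening: 1.003
4.2 [ 0.45102886 -0.08287517  0.17490579] [[-0.002  0.387  0.922]
 [ 0.003  0.922 -0.387]
 [-1.     0.002 -0.003]] [-0.16453254 -0.18440853  0.14080969]
```

```bash
python3 -m inch '[[-0.16,-0.18,0.14,0,-0.04,0],[0,0,0,0,0,0],[0,0,0,0,0,0],[0,0,0,0,0,0],[0,0,0,0,0,0]]' 0.55 20
python3 -m inch '[[0,0,0,0,0,0],[0,0,0,0,0,0],[0,0,0,0,0,0],[0,0,0,0,0,0],[0,0,0,0,0,0]]' 1 20
python3 -m inch '[[0,0,0,0,0,0],[0,0,0,0,0,0],[0,0,0,0,0,0],[0,0,0,0,0,0],[0,0,0,0,0,0]]'
```

```text
clock: 4.7
position: [0.4536, -0.0895, 0.1805]
tool_rot: [[0.004, 0.387, 0.922], [0.001, 0.922, -0.387], [-1.0, 0.002, 0.003]]
force: [0.7, -0.3, 0.3]
opening: 0.583
clock: 5.2
position: [0.4534, -0.0894, 0.1803]
tool_rot: [[0.003, 0.387, 0.922], [0.001, 0.922, -0.387], [-1.0, 0.002, 0.003]]
force: [-0.6, -0.3, 0.7]
opening: 0.314
clock: 5.7
position: [0.4534, -0.0894, 0.1803]
tool_rot: [[0.003, 0.387, 0.922], [0.001, 0.922, -0.387], [-1.0, 0.002, 0.003]]
force: [-0.4, 0.9, 0.0]
opening: 0.315
```

Gripped at 27.7 mm, which is the stopper's width. Lifting.

```bash
python3 -m inch '[[-0.5,0,0,0,0,0],[-0.6,0,0,0,0,0],[-0.7,0,0,0,0,0],[-0.7,0,0,0,0,0],[-0.7,0,0,0,0,0]]'
python3 -m inch '[[-0.7,0,0,0,0,0],[-0.7,0,0,0,0,0],[-0.7,0,0,0,0,0],[-0.7,0,0,0,0,0],[-0.5,0,0,0,0,0]]'
python3 - <<'E'
from h import *
s=arm.get_state();print(s['clock'],s['position'],np.array(s['tool_rot']).round(3),inch([.4903,.2375,.34]))
im,d=snapshot('side');save('s1',im)
E
```

```text
clock: 6.2
position: [0.4503, -0.0884, 0.2597]
tool_rot: [[-0.005, 0.387, 0.922], [0.004, 0.922, -0.387], [-1.0, 0.002, -0.006]]
force: [-0.3, 0.8, -0.3]
opening: 0.316
clock: 6.7
position: [0.4497, -0.0882, 0.3454]
tool_rot: [[-0.006, 0.387, 0.922], [0.005, 0.922, -0.387], [-1.0, 0.002, -0.007]]
force: [0.9, -0.0, -1.2]
opening: 0.313
6.7 [ 0.44974349 -0.08820603  0.3454428 ] [[-0.006  0.387  0.922]
 [ 0.005  0.922 -0.387]
 [-1.     0.002 -0.007]] [ 0.26800086 12.6391313  -3.54890502]
```

View pics/s1.png

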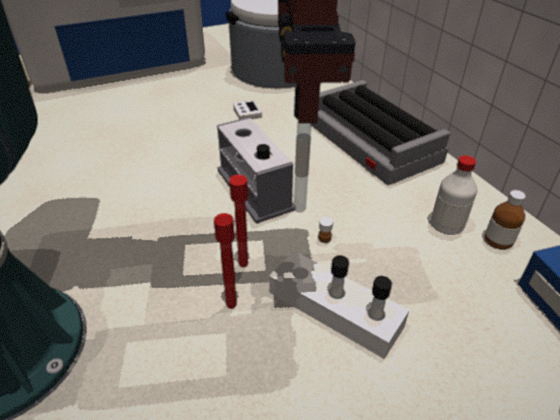

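The tube hangs straight in the jaws at (302,120–210). Carrying it over the free hole.

```bash
python3 -m inch '[[0,0.6,-0.2,0,-0.1,0],[0,0.9,-0.25,0,0,0],[0,1,-0.28,0,0,0],[0,1,-0.28,0,0,0],[0,1,-0.28,0,0,0]]'
python3 -m inch '[[0,1,-0.28,0,0,0],[0,1,-0.28,0,0,0],[0,1,-0.28,0,0,0],[0,1,-0.28,0,0,0],[0,1,-0.28,0,0,0]]'
python3 - <<'E'
from h import *
s=arm.get_state();print(s['clock'],s['position'],np.array(s['tool_rot']).round(3),inch([.4903,.2375,.34]))
E
```

```text
clock: 7.25
position: [0.4646, 0.0284, 0.3459]
tool_rot: [[0.004, 0.393, 0.92], [-0.001, 0.92, -0.393], [-1.0, 0.001, 0.004]]
force: [0.3, 0.1, -0.7]
opening: 0.314
clock: 7.75
position: [0.48, 0.1626, 0.3423]
tool_rot: [[-0.0, 0.393, 0.92], [-0.001, 0.92, -0.393], [-1.0, -0.001, 0.0]]
force: [0.4, -0.9, -0.5]
opening: 0.317
7.75 [0.47995467 0.16258056 0.34232378] [[-0.     0.393  0.92 ]
 [-0.001  0.92  -0.393]
 [-1.    -0.001  0.   ]] [ 0.08967799  2.91833453 -0.79739538]
```

```bash
python3 -m inch '[[0,0.9,-0.25,0,0,0],[0,0.9,-0.25,0,0,0],[0,0.6,-0.15,0,0,0],[0,0.2,0,0,0,0],[0,0,0,0,0,0]]'
python3 -m inch '[[0,0,0,0,0,0],[0,0,0,0,0,0],[0,0,0,0,0,0],[0,0,0,0,0,0],[0,0,0,0,0,0]]'
python3 - <<'E'
from h import *
np.set_printoptions(precision=4,suppress=True)
s=arm.get_state();print(s['clock'],s['position'],np.array(s['tool_rot']).round(3),inch([.4903,.2375,.34]))
m=camera_model('wrist');im,d=snapshot('wrist');save('w2',im)
print('hole wrist proj',proj(m,[.4903,.2375,.115]))
a=np.array(s['position']);print('tube bottom proj',proj(m,a-[0,0,.168]),proj(m,a-[0,0,.02]))
r=finder.pinpoint('wrist','free_hole');print([(q['at'],q['score'],at_z(m,q['at'],.115)) for q in r])
r=finder.pinpoint('wrist','long_tube_mid');print([(q['at'],q['score'],at_z(m,q['at'],a[2]-.073)) for q in r])
im,d=snapshot('side');save('s2',cv2.resize(im[0:240,160:400],(600,600),interpolation=cv2.INTER_CUBIC))
m=camera_model('side');print('side proj bottom, hole',proj(m,a-[0,0,.168]),proj(m,[.4903,.2375,.115]))
r=finder.pinpoint('side','free_hole');print([(q['at'],q['score'],at_z(m,q['at'],.115)) for q in r])
E
```

```text
clock: 8.25
position: [0.4895, 0.2339, 0.3386]
tool_rot: [[-0.005, 0.389, 0.921], [-0.002, 0.921, -0.389], [-1.0, -0.004, -0.004]]
force: [0.4, -0.6, -0.7]
opening: 0.318
clock: 8.75
position: [0.4893, 0.2305, 0.3386]
tool_rot: [[-0.005, 0.392, 0.92], [-0.004, 0.92, -0.392], [-1.0, -0.005, -0.003]]
force: [0.8, -0.2, -0.3]
opening: 0.315
8.75 [0.4893 0.2305 0.3386] [[-0.005  0.392  0.92 ]
 [-0.004  0.92  -0.392]
 [-1.    -0.005 -0.003]] [-0.0558  0.2711 -0.0745]
hole wrist proj [288.0187 186.8649]
tube bottom proj [281.3961 199.3802] [280.296  260.0646]
[([287.7, 186.6], 0.47, array([0.4899, 0.2373, 0.115 ])), ([219.9, 213.5], 0.45, array([0.4883, 0.1587, 0.115 ]))]
[([280.5, 228.7], 0.9, array([0.4887, 0.2306, 0.2656])), ([67.7, 183.1], 0.6, array([0.4074, 0.1165, 0.2656]))]
side proj bottom, hole [243.4845 108.8792] [243.8706 132.1206]
[]
```

View pics/w2.png

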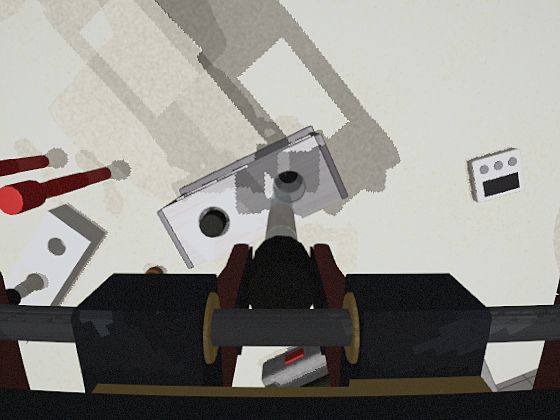

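View pics/s2.png

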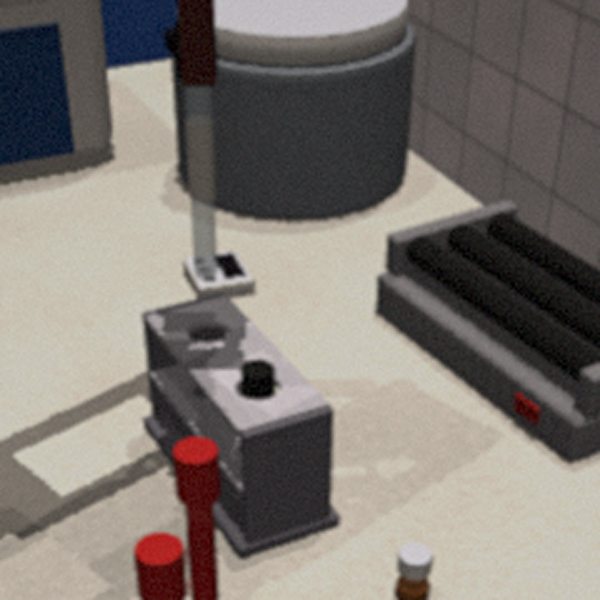

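Hole: wrist estimate (0.4899,0.2373) agrees with the top camera. The tube is 7 mm short of it in y. I'll correct that and start lowering.

```bash
python3 -m inch '[[0.3,0.27,-0.07,0,-0.04,0.08],[0.4,0,0,0,0,0],[0.4,0,0,0,0,0],[0.3,0,0,0,0,0],[0,0,0,0,0,0]]'
python3 - <<'E'
from h import *
s=arm.get_state();print(s['clock'],s['position'],inch([.4901,.2375,.2]))
E
```

```text
clock: 9.5
position: [0.4897, 0.2386, 0.2994]
tool_rot: [[-0.002, 0.391, 0.92], [0.001, 0.92, -0.391], [-1.0, -0.0, -0.002]]
force: [0.1, -0.3, -0.5]
opening: 0.315
9.5 [0.48971095 0.2386314  0.29941875] [ 3.97669352 -0.03476219  0.03914403]
```

```bash
python3 -m inch '[[0.4,-0.04,0.04,0,0,0],[0.4,0,0,0,0,0],[0.4,0,0,0,0,0],[0.3,0,0,0,0,0],[0,0,0,0,0,0]]'
python3 - <<'E'
from h import *
s=arm.get_state();print(s['clock'],s['position'],inch([.4901,.2375,.2]))
E
```

```text
clock: 10.0
position: [0.49, 0.2369, 0.258]
tool_rot: [[-0.003, 0.392, 0.92], [0.0, 0.92, -0.392], [-1.0, -0.001, -0.003]]
force: [0.1, 0.2, -0.7]
opening: 0.315
10.0 [0.48998917 0.23689708 0.25798732] [2.31947298e+00 2.63314048e-02 4.45545838e-04]
```

```bash
python3 -m inch '[[0.4,0.03,0,0,0,0],[0.4,0,0,0,0,0],[0.4,0,0,0,0,0],[0.4,0,0,0,0,0],[0,0,0,0,0,0]]'
python3 - <<'E'
from h import *
s=arm.get_state();print(s['clock'],s['position'],inch([.4901,.2375,.18]))
E
```

```text
clock: 10.5
position: [0.4904, 0.2378, 0.2146]
tool_rot: [[-0.002, 0.392, 0.92], [0.0, 0.92, -0.392], [-1.0, -0.001, -0.002]]
force: [-0.2, -0.2, -0.2]
opening: 0.318
10.5 [0.49041768 0.23777999 0.21460078] [ 1.38405304 -0.01439838 -0.00435594]
```

Through both decks (bottom at about 46 mm), with no contact force. Lowering to just above the base.

```bash
python3 -m inch '[[0.3,0,0,0,0,0],[0.3,0,0,0,0,0],[0.3,0,0,0,0,0],[0.25,0,0,0,0,0],[0,0,0,0,0,0]]'
python3 -m inch '[[0.06,0,0,0,0,0],[0.06,0,0,0,0,0],[0,0,0,0,0,0],[0,0,0,0,0,0],[0,0,0,0,0,0]]'
```

```text
clock: 11.0
position: [0.4906, 0.2379, 0.1834]
tool_rot: [[-0.002, 0.392, 0.92], [0.0, 0.92, -0.392], [-1.0, -0.0, -0.002]]
force: [-0.5, 0.0, -0.9]
opening: 0.315
clock: 11.5
position: [0.4913, 0.2381, 0.1809]
tool_rot: [[-0.0, 0.392, 0.92], [0.001, 0.92, -0.392], [-1.0, 0.001, -0.001]]
force: [0.3, -0.2, -0.8]
opening: 0.313
```

```bash
python3 -m inch '[[0.04,0,0,0,0,0],[0.04,0,0,0,0,0],[0,0,0,0,0,0],[0,0,0,0,0,0],[0,0,0,0,0,0]]'
python3 -m inch '[[0.04,0,0,0,0,0],[0,0,0,0,0,0],[0,0,0,0,0,0],[0,0,0,0,0,0],[0,0,0,0,0,0]]'
```

```text
clock: 12.0
position: [0.4924, 0.2383, 0.1807]
tool_rot: [[0.003, 0.391, 0.92], [0.002, 0.92, -0.391], [-1.0, 0.003, 0.002]]
force: [-0.4, 0.9, -0.9]
opening: 0.317
clock: 12.5
position: [0.4931, 0.2385, 0.1804]
tool_rot: [[0.004, 0.391, 0.92], [0.002, 0.92, -0.391], [-1.0, 0.003, 0.003]]
force: [-0.2, 0.2, 2.4]
opening: 0.316
```

```bash
python3 -m inch '[[0.08,0,-0.08,0,0.03,0],[0,0,0,0,0,0],[0,0,0,0,0,0],[0,0,0,0,0,0],[0,0,0,0,0,0]]'
```

```text
clock: 13.0
position: [0.4932, 0.2395, 0.1803]
tool_rot: [[0.007, 0.391, 0.92], [0.003, 0.92, -0.391], [-1.0, 0.006, 0.005]]
force: [-0.2, -0.4, 2.9]
opening: 0.314
```

Contact with the base is confirmed: z stalls at 0.1803 with a 2.9 N reaction. Levelling, then release.

```bash
python3 -m inch '[[0,0,0,0,0.07,-0.08],[0,0,0,0,0,0],[0,0,0,0,0,0],[0,0,0,0,0,0],[0,0,0,0,0,0]]'
python3 -m inch '[[0,0,0,0,0,0],[0,0,0,0,0,0],[0,0,0,0,0,0],[0,0,0,0,0,0],[0,0,0,0,0,0]]' 0.5
python3 -m inch '[[0,0,0,0,0,0],[0,0,0,0,0,0],[0,0,0,0,0,0],[0,0,0,0,0,0],[0,0,0,0,0,0]]' 0
python3 - <<'E'
from h import *
im,d=snapshot('side');m=camera_model('side')
save('s3',cv2.resize(im[40:240,180:380],(600,600),interpolation=cv2.INTER_CUBIC))
E
```

```text
clock: 13.5
position: [0.4936, 0.2397, 0.1803]
tool_rot: [[-0.0, 0.391, 0.92], [0.0, 0.92, -0.391], [-1.0, -0.0, -0.0]]
force: [0.2, 0.1, 1.8]
opening: 0.312
clock: 14.0
position: [0.4925, 0.2394, 0.1794]
tool_rot: [[-0.003, 0.391, 0.92], [-0.001, 0.92, -0.391], [-1.0, -0.002, -0.002]]
force: [0.3, -0.3, -0.5]
opening: 0.497
clock: 14.5
position: [0.4924, 0.2393, 0.1793]
tool_rot: [[-0.003, 0.391, 0.92], [-0.001, 0.92, -0.391], [-1.0, -0.002, -0.002]]
force: [-0.2, -0.5, 0.6]
opening: 0.917
```

View pics/s3.png

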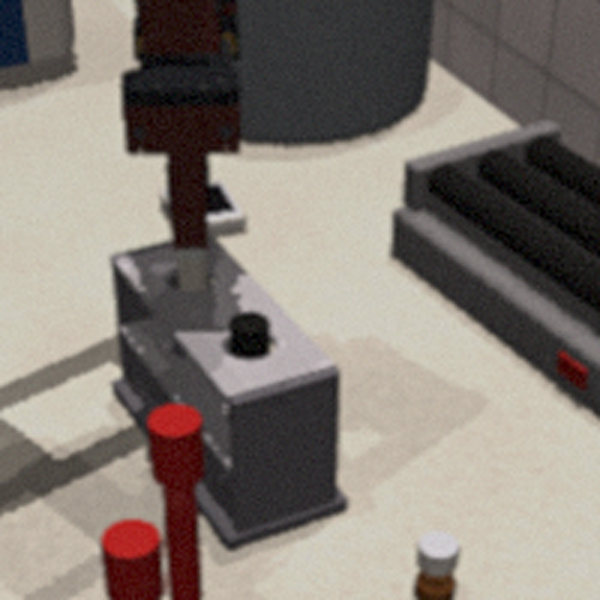

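The tube stands in the free hole at crop (193,268), and the other stopper is unmoved at (250,335). Retreating straight up, then checking.

```bash
python3 -m inch '[[-0.4,0,0,0,0,0],[-0.6,0,0,0,0,0],[-0.8,0,0,0,0,0],[-0.8,0,0,0,0,0],[-0.8,0,0,0,0,0]]'
python3 -m inch '[[-0.8,0,-1,0,0,0],[0,0,-1,0,0,0],[0,0,-1,0,0,0],[0,0,-1,0,0,0],[0,0,0,0,0,0]]'
python3 - <<'E'
from h import *
np.set_printoptions(precision=4,suppress=True)
im,d=snapshot('top');m=camera_model('top')
P=np.zeros(d.shape+(3,))
for r in range(150,240):
    for c in range(90,230):
        if d[r,c]>0: P[r,c]=at_d(m,(c,r),d[r,c])
z=P[...,2]
for lo,hi in((.185,.21),(.126,.14)):
    M=(z>lo)&(z<hi);print(M.sum(),np.median(P[M],0) if M.any() else 0)
im2,_=snapshot('side')
o=np.hstack([cv2.resize(im[130:250,80:240],(400,300)),cv2.resize(im2[60:220,190:350],(300,300))]);save('end',o)
E
```

```text
clock: 15.05
position: [0.4907, 0.2387, 0.2667]
tool_rot: [[-0.008, 0.391, 0.92], [-0.003, 0.92, -0.391], [-1.0, -0.006, -0.007]]
force: [0.8, 0.3, 0.6]
opening: 0.998
clock: 15.55
position: [0.3995, 0.2798, 0.296]
tool_rot: [[0.003, 0.393, 0.919], [0.002, 0.919, -0.393], [-1.0, 0.003, 0.002]]
force: [-0.1, -0.0, 0.5]
opening: 1.002
276 [0.4919 0.2373 0.1981]
209 [0.4925 0.1494 0.1322]
```

View pics/end.png

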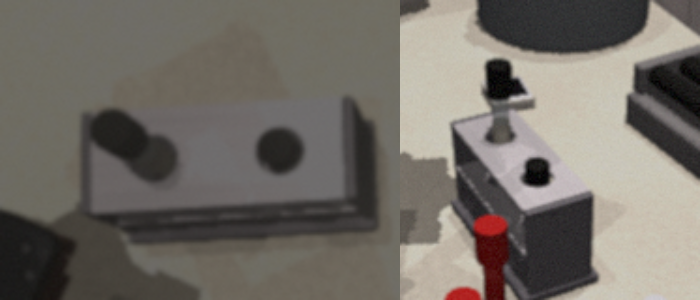

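The tube stands upright in the free place (side crop at 498,80–135, top at 198 mm). The other tube is in place at (537,172).

```bash
python3 -c "
from bench import arm
print(arm.get_state()['clock']);print(arm.finish_job())"
```

```text
15.65
the job is handed in; nothing more can be done
None
```

I took the long black-stoppered tube out of the white block and lowered it through both decks onto the base of the free place. It was held until it touched down (about 2.9 N upward force, z stalled at 0.180 m). Then I released it, backed the arm clear, and handed the job in at 15.7 s.

The last checks agreed with each other:
- **Long tube:** its top is at 0.198 m, the expected height for standing on the base. It is centred within about 2 mm of the measured hole centre and looks upright in the side view.
- **Other tube:** it is still in its place, top at 0.132 m, and its measured position is within 2 mm of where it started.

No check failed or disagreed.

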